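# Close the gift carton and hold it over its foam nest

## Task

The small carton with the glass paperweight is to go into the big open shipping box: fold its two short end flaps down first, then the two long side flaps over them, so that it is fully shut where it stands. Then pick it up, carry it upright over the things on the bench and hold it inside the shipping box, about 15 mm above the foam and squarely over the cut-out, touching neither foam nor box. Finish while still holding it there, so that the packing slip can be slid in underneath, and leave everything else on the bench where it is.

Things in the scene. Friction and masses are not known exactly. Their poses are not given: they have to be found in the camera images.
- carton: small brown cardboard carton, loose on the bench, about 0.4 kg (0.3 to 0.5) with the glass paperweight inside: 96 mm long (its x) by 60 mm wide (its y) by 75 mm high when shut. Origin at the centre of its underside, z up. Its walls reach 69 mm; the shut end flaps then fill 69 to 72 mm and the shut side flaps 72 to 75 mm. Long sides are stiff enough to be gripped across the 60 mm width. Open flaps stand up to 30 mm above the walls and may lean outwards by up to 20 mm
- end_flap_a (a joint): angle of the short end flap on the carton's +x end: 0 = shut (lying level, inwards), 1.57 = standing upright, more = leaning outwards (limit 2.6). Starts at 1.5 to 2.2. The flap is 57 mm wide, 29.5 mm from hinge to free edge and 3 mm thick; the hinge line runs along y at carton x = +48 mm, z = 69 mm. The crease is stiff enough that the flap stays where it is left; under 1 N at its middle moves it
- end_flap_b (a joint): the same on the -x end: hinge line at carton x = -48 mm, z = 69 mm
- side_flap_a (a joint): angle of the long side flap on the carton's +y side, same meaning, start and stiffness. 95 mm wide, 29.5 mm from hinge to free edge, 3 mm thick; hinge line along x at carton y = +30 mm, z = 72 mm. Shut, it lies on top of the end flaps and meets the other side flap in the middle
- side_flap_b (a joint): the same on the -y side: hinge line at carton y = -30 mm, z = 72 mm
- shipbox: big open cardboard shipping box, stands fixed on the bench: 220 mm (its x) by 190 mm (its y), 130 mm high, walls 4 mm; its own four flaps are folded back and hang outside, standing out up to 34 mm beyond the walls. Origin at the centre of its underside, z up. A foam pad, a grey layer on a white one, fills its floor; the pad's top is 50 mm above the underside
- nest (a point): centre of the cut-out in the foam pad, at the height of the pad's top face (50 mm above the shipping box's underside); axes as the shipping box. The cut-out is 112 mm along x, 76 mm along y and 18 mm deep, with the white layer showing in it, so the carton fits with its long side along x, either way round
- vase: bystander: amber glass vase, 76 mm across, 150 mm tall; origin at the centre of its underside. It, the flask and the spray can stand in a row in the middle of the bench between the carton and the shipping box
- flask: bystander: green glass bottle with a cork, 62 mm across, 145 mm tall; origin at the centre of its underside
- spraycan: bystander: yellow spray can, 56 mm across, 150 mm tall; origin at the centre of its underside
- firebrick: bystander: plain reddish brick, 215 x 102 x 64 mm; origin at the centre of its underside
- block: bystander: glassblower's wooden forming block, a cup 86 mm across and 50 mm high with a 150 mm handle towards its -x; origin at the centre of the cup's underside
- tweezers: bystander: steel tweezers lying flat, 170 mm long along x, 12 mm thick; origin on the bench at their middle
- tapegun: bystander: hand tape dispenser lying on its side, 52 mm high, about 180 x 190 mm; origin on the bench under the roll's centre
There are look-alikes about, which are no part of the job. Of the things like the carton, leave any that is black; of the rest the smaller one is meant.

How it is judged (in metres and radians):
On the way, in this order (a step that is already met when the one before it is completed fails the run):
1. both short end flaps are folded down while both long side flaps are still open (value of joint each of end_flap_a, end_flap_b below 0.2 rad and value of joint each of side_flap_a, side_flap_b above 0.5 rad), for 0.1 s.
2. both long side flaps are folded down over them, the carton still standing on the bench (value of joint each of end_flap_a, end_flap_b, side_flap_a, side_flap_b below 0.2 rad and height (world z) of carton below 0.02 m), for 0.1 s.
3. the shut carton is lifted clear of the bench (value of joint each of end_flap_a, end_flap_b, side_flap_a, side_flap_b below 0.2 rad and height (world z) of carton above 0.05 m), for 0.1 s.
At the end, for the whole second after the job is handed in: the gripper holds the shut carton (flaps within 0.2 rad) still over the cut-out, underside 4 to 28 mm above the foam, centred within 9 mm, long sides within 0.12 rad, upright within 0.1 rad, not touching box or foam (value of joint each of end_flap_a, end_flap_b, side_flap_a, side_flap_b below 0.2 rad and horizontal distance between carton and nest below 0.009 m and z of carton in the frame of nest between 0.004 and 0.028 m and angle between the x axis of carton and the x axis of nest, either way round below 0.12 rad and angle between carton's own z axis and vertical below 0.1 rad and contact force between the fingers and carton above 2 N and contact force between carton and shipbox below 0.05 N and linear speed of carton below 0.02 m/s); the arm keeps its last pose, push and grip.
It fails at once if a bystander is shoved more than 30 mm or one of the tall ones is knocked over (distance of any of vase, flask, spraycan, firebrick, block, tweezers, tapegun from where it was at the start of the episode above 0.03 m or angle between any of vase, flask, spraycan's own z axis and vertical above 0.5 rad).
It fails at once if the carton is tipped more than 0.5 rad from upright (angle between carton's own z axis and vertical above 0.5 rad).
It fails at once if the carton bumps or is set on the shipping box or its foam (more than 2 N) (contact force between carton and shipbox above 2 N).
It fails at once if the robot knocks the shipping box (more than 10 N) (contact force between any of the arm, the fingers and shipbox above 10 N).
It also fails if it takes over 62 s, if anything falls off the work surface, if the arm or the gripper's body presses on something with over 40 N, if the wrist force passes 120 N, or if a joint passes its speed limit or range.

## Robot

A 6-joint arm with a two-finger parallel gripper is mounted at the origin on the work surface. World frame = base frame: x ahead of the robot, y to its left, z up, the work surface at z = 0. Lengths are in mm, angles in rad, forces in N, time in s.
With the tool pointing down it reaches from about 300 to 775 mm from the base axis. Payload 14.6 kg.
Tool frame: the origin (TCP) lies between the finger pads; the fingertips stand 25 mm ahead of it and the grasp point (between the pads) lies 6 mm ahead of it; z points along the fingers, y is the line along which they close (so a half turn about z gives the same grasp; the last joint's range is limited). The gripper opens to 94 mm and grips with 3 to 60 N. Pads are 16 mm wide; open, the fingers measure 119 mm over their backs; the gripper's body (75 mm by 177 mm) begins 78 mm behind the grasp point.
Start: joints at [-1.362, 0.3, 1.521, -0, 1.321, -0.067], TCP at [149.767, -529.206, 230.446] pointing down, gripper open.
Joint ranges: [-3.03, 3.03], [-0.79, 2.21], [0.23, 2.52], [-1.04, 4.18], [0, 3.07], [-2.55, 2.55]. Speed limits (rad/s): [2.22, 2.22, 2.57, 3.14, 3.14, 3.14].

## Interface

Orientations are given as [roll, pitch, yaw] about the fixed x, y, z axes, in that order (R = Rz(yaw) Ry(pitch) Rx(roll)).
In Python, from cell import manip gives the robot as it stands. The module is installed in compiled form; this text tells all that it offers.
- The arm moves only by the tool step_arm, never from a script. Its argument "series" is one flat list of numbers, 5 for each row, row after row: the shift along the world's x, y, z in mm, then the turn about the world's z in rad, then the closure, from 0 (fully open) to 1 (shut). In form: [dx, dy, dz, spin, jaw, dx, dy, dz, spin, jaw, ...]. A call has 1 to 20 rows; each row shifts and turns the commanded pose from where the row before left it; what a row does not reach is not made up. A row lasts 1/8 s, in which the tool goes at most 62.5 mm and 10.7 degrees, less where a joint would pass 70% of its speed; a pose out of reach is approached as far as the arm can. A call is refused whole if a number of a shift passes 62.5 or a number of a turn 0.188, either way. A call with a gripper value outside its range is refused whole. The fingers move at their own pace and stop on an object; "squeeze" is the grip in N (left out, the last holds). Time passes only in rows, so rows that do not move let the fingers close. It gives the time, the measured TCP pose, the force, the opening and the grip force at its end, in the units of the state.
- manip.read_state(): the state, without advancing time (a new reading comes with each control period).
- manip.camera(name): name is "scene" or "side" or "wrist"; returns (picture, depth): 400x640x3 uint8, blue, green, red; 400x640 float32, mm along the optical axis (not along the pixel's ray), 0 where there is no reading.
- manip.camera_info(name): a dict with "fovy" (degrees; the focal length in pixels is half the picture's height over the tangent of half this angle, whatever the lens; pixels are square), "cx", "cy" (the principal point, pixels), "eye" and "orientation" of the camera in the world. Camera axes: x right, y down, z forward; pixel columns grow to the right and rows downward; lengths in mm; the calibration is good to about 2 mm. A picture is of the moment at which its call begins: read the wrist's pose just before it. camera_info takes no time and is no camera call; for the wrist camera it gives the pose at the moment of the call.
- manip.sign_off(): hands the job in; it is judged then, once.
The state is a dict: "clock": time; "joints": joint angles; "qd": joint speeds; "effort": joint torques, N m; "eef_pos": TCP position; "eef_rot": TCP orientation; "wrist_force": force on the tool from outside, world axes, zero at the start; "moment": the same for the moment, N m; "finger_gap": finger opening in mm; "finger_force": force on a finger pad.
Only numpy, scipy, OpenCV 4.12 (cv2) and the standard library are available. Lean on these libraries where they do the work, as an engineer would, in place of code of your own. Each camera call takes 0.05 s, during which the arm holds its last target. There are 200 camera calls.

## Working session

There is one attempt and no reset: what is moved stays moved. The work goes in short steps, Python scripts to look and compute and a tool call to move; the robot and the scene stay as the last step left them, time stands still between calls to the robot, and variables do not carry over. Pictures are saved under pics/ and viewed, at most 10 in all, crops included, and the job is handed in when it is done.

Besides the shell and the picture viewer there is one more tool, called after "Emit:" in YAML: its name, and indented under it one key for each argument. step_arm: Moves the arm, as the interface text tells. Its arguments: {"type":"object","properties":{"series":{"type":"array"},"squeeze":{"type":"number"}},"required":["series"]}

```bash
mkdir -p pics
cat > h.py <<'E'
from cell import manip
import numpy as np, cv2
from scipy.spatial.transform import Rotation as Ro
def look(n):
    ci=manip.camera_info(n); im,d=manip.camera(n); return im,d,ci
def rot(ci):
    o=np.array(ci["orientation"],float)
    return o if o.shape==(3,3) else Ro.from_euler('xyz',o).as_matrix()
def cloud(d,ci):
    f=200/np.tan(np.radians(ci["fovy"])/2)
    v,u=np.mgrid[0:400,0:640]
    P=np.stack([(u-ci["cx"])/f*d,(v-ci["cy"])/f*d,d],-1)
    return P@rot(ci).T+np.array(ci["eye"])
E
python3 - <<'E'
from h import *
s=manip.read_state();print(s)
for n in("scene","side"):
    im,d,ci=look(n);print(n,ci,(d>0).mean())
    cv2.imwrite(f"pics/{n}.png",im);np.savez(f"{n}.npz",im=im,d=d,P=cloud(d,ci))
E
```

```text
{'clock': 0.0, 'joints': array([-1.36156609e+00,  3.00482252e-01,  1.52160735e+00,  2.97981787e-05,
        1.32073211e+00, -6.65829698e-02]), 'qd': array([ 5.77363909e-04, -8.05933208e-05, -4.83021221e-04,  8.42823957e-04,
        1.22856743e-04, -6.97999085e-05]), 'effort': array([ 1.31868161e-03, -5.31810594e+01, -3.52733767e+01,  7.09147705e-02,
        2.44433549e-02, -5.65753635e-05]), 'eef_pos': array([ 149.74180577, -528.96154764,  229.86909508]), 'eef_rot': array([-3.14036824e+00, -1.10572038e-04,  2.75805746e-01]), 'wrist_force': array([-0.70992339,  0.3232042 ,  0.14899224]), 'moment': array([ 0.04654171,  0.00938281, -0.03961101]), 'finger_force': 0.0, 'finger_gap': 93.66532727409725}
scene {'fovy': 54.5884123485936, 'cx': 319.8243936114026, 'cy': 197.67368710812414, 'eye': array([1584.56633708, -310.25346957,  919.05670712]), 'orientation': array([-2.24943919,  0.01497194,  1.26152697])} 0.9961015625
side {'fovy': 48.631830021063365, 'cx': 326.0047623746302, 'cy': 196.8896486626118, 'eye': array([ 149.62546252,  991.99604803, 1059.88975463]), 'orientation': array([-2.29748825, -0.00919923, -2.71462403])} 0.99609375
```

View pics/scene.png

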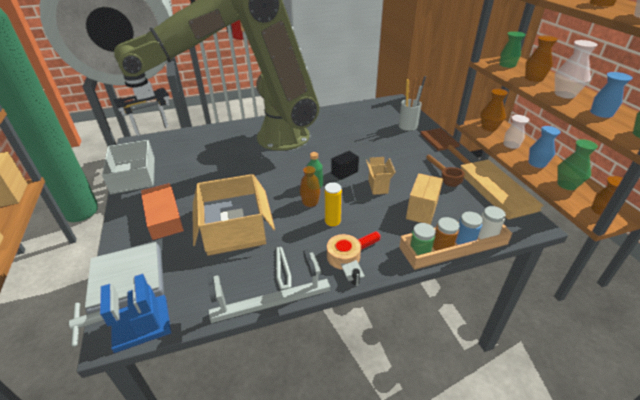

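View pics/side.png

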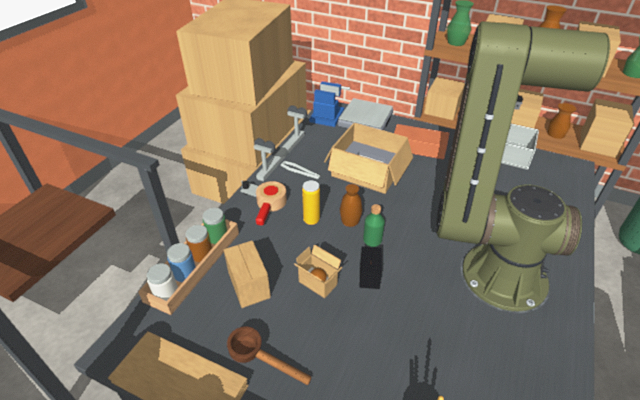

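The scene view shows the open brown carton at (380,175), the black look-alike at (345,163), the larger closed carton at (425,197), and the row of vase, flask and can at about (310–333,170–205). The shipping box is at (232,212). In the side view the carton is at (318,272) and the shipping box at (368,157).

Run:
```python
from h import *
S=np.load("scene.npz");D=np.load("side.npz")
def hsvmask(z): 
    h=cv2.cvtColor(z["im"],cv2.COLOR_BGR2HSV);return h
def sub(z,u0,u1,v0,v1):
    m=np.zeros((400,640),bool);m[v0:v1,u0:u1]=1;return m&(z["P"][...,2]>8)&(z["P"][...,2]<200)
for nm,z,r in(("carS",S,(362,400,150,196)),("carD",D,(290,346,240,300))):
    h=hsvmask(z);m=sub(z,*r)&(h[...,1]>60)&(h[...,2]>60)
    P=z["P"][m];print(nm,len(P),np.percentile(P,[1,5,50,95,99],axis=0).round(0).tolist())
    for lo,hi in((15,40),(40,66),(66,72),(72,85),(85,95),(95,110)):
        q=P[(P[:,2]>lo)&(P[:,2]<hi)]
        if len(q)>5: print(lo,hi,len(q),q[:,:2].min(0).round(),q[:,:2].max(0).round(),cv2.minAreaRect(q[:,:2].astype(np.float32)))
P=np.vstack([S["P"][sub(S,185,280,170,255)],D["P"][sub(D,320,415,118,195)]])
for lo,hi in((46,54),(120,128),(128,134)):
    q=P[(P[:,2]>lo)&(P[:,2]<hi)];print("box",lo,len(q),cv2.minAreaRect(q[:,:2].astype(np.float32)))
for nm,z,r in(("vase",S,(300,320,165,210)),("flask",S,(306,324,150,185)),("can",S,(322,344,180,230)),("black",S,(330,360,150,180)),("big",S,(405,445,170,225)),("vase",D,(338,362,184,228)),("flask",D,(362,386,203,250)),("can",D,(300,322,180,225)),("black",D,(358,384,245,290))):
    P=z["P"][sub(z,*r)];print(nm,np.percentile(P,[3,50,97],axis=0).round(0).tolist())
```

```text
carS 734 [[434.0, 212.0, 9.0], [440.0, 221.0, 16.0], [513.0, 261.0, 67.0], [552.0, 299.0, 97.0], [556.0, 307.0, 99.0]]
15 40 142 [445. 219.] [551. 295.] ((497.0663757324219, 257.0972595214844), (60.50422286987305, 104.2691650390625), 78.248046875)
40 66 190 [443. 219.] [553. 296.] ((496.93603515625, 257.58038330078125), (60.27309036254883, 104.0103759765625), 78.24108123779297)
66 72 60 [441. 219.] [552. 299.] ((495.9979248046875, 259.98394775390625), (60.38360595703125, 109.02473449707031), 75.72199249267578)
72 85 141 [435. 211.] [557. 302.] ((495.70074462890625, 261.9571533203125), (76.00057220458984, 118.3822021484375), 75.48535919189453)
85 95 121 [430. 208.] [559. 313.] ((494.30596923828125, 260.6486511230469), (87.08171081542969, 124.77877044677734), 77.18982696533203)
95 110 53 [438. 205.] [559. 314.] ((497.9504699707031, 258.9544372558594), (92.79135131835938, 121.40884399414062), 76.80168914794922)
carD 1482 [[440.0, 212.0, 10.0], [447.0, 219.0, 16.0], [496.0, 253.0, 57.0], [549.0, 299.0, 97.0], [553.0, 308.0, 100.0]]
15 40 300 [444. 222.] [551. 300.] ((497.1729431152344, 2
[... 1039 characters left out ...]
2.9958190917969, 232.6388702392578), 86.83794403076172)
vase [[434.0, -53.0, 18.0], [528.0, -22.0, 87.0], [545.0, 37.0, 151.0]]
flask [[408.0, -33.0, 34.0], [440.0, 15.0, 114.0], [534.0, 49.0, 151.0]]
can [[620.0, -2.0, 14.0], [653.0, 18.0, 98.0], [661.0, 47.0, 152.0]]
black [[341.0, 115.0, 12.0], [387.0, 159.0, 59.0], [410.0, 217.0, 78.0]]
big [[580.0, 276.0, 15.0], [713.0, 324.0, 103.0], [848.0, 494.0, 110.0]]
vase [[476.0, -30.0, 15.0], [501.0, 2.0, 91.0], [534.0, 17.0, 151.0]]
flask [[376.0, 21.0, 13.0], [404.0, 50.0, 77.0], [436.0, 134.0, 146.0]]
can [[605.0, 10.0, 14.0], [624.0, 46.0, 103.0], [653.0, 55.0, 153.0]]
black [[329.0, 128.0, 13.0], [364.0, 197.0, 74.0], [402.0, 222.0, 79.0]]
```

Emit:
step_arm:
  series: [29,26,10,0.108,1,29,26,10,0.108,1,29,26,10,0.108,1,29,26,10,0.108,1,29,26,10,0.108,1,29,26,10,0.108,1,29,26,10,0.108,1,29,26,10,0.108,1,29,26,10,0.108,1,29,26,10,0.108,1,29,26,10,0.108,1,29,26,10,0.108,1,0,0,0,0,1,0,0,0,0,1]
  squeeze: 20

```text
clock: 1.85
eef_pos: [497.4, -217.5, 349.9]
eef_rot: [-3.141, -0.0, 1.571]
wrist_force: [0.4, -0.4, 0.0]
finger_gap: 0.8
finger_force: 0.0
```

Run:
```python
from h import *
s=manip.read_state();print(s["clock"],s["joints"].round(2),s["eef_pos"].round(1),s["eef_rot"].round(3))
im,d,ci=look("wrist");print(ci);P=cloud(d,ci);cv2.imwrite("pics/w1.png",im);np.savez("w1.npz",im=im,d=d,P=P)
```

```text
1.85 [-0.48  0.22  1.34 -0.    1.58 -0.48] [ 497.4 -217.5  349.9] [-3.141 -0.     1.571]
{'fovy': 63.3919006701185, 'cx': 315.8140499148513, 'cy': 199.69567801593544, 'eye': array([ 497.92205111, -142.29418848,  504.13734907]), 'orientation': array([ 2.87711875e+00,  1.89126083e-03, -7.09468985e-04])}
```

View pics/w1.png

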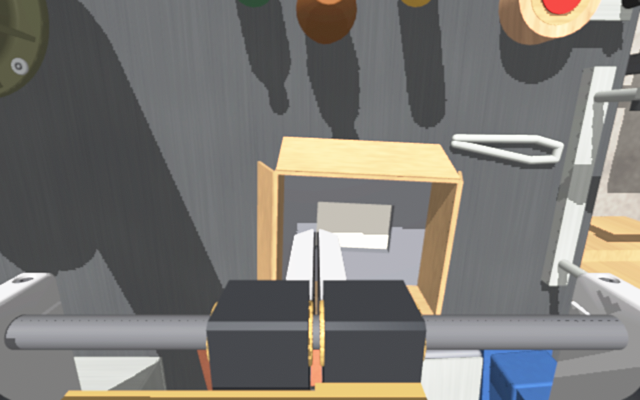

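The wrist view shows the box rim (top corners at about (275,175) and (460,180)) and the cut-out's back edge from (317,203) to (392,206). The fingers hide the front half, so I'll shift back for a clear view.

Emit:
step_arm:
  series: [10,-40,0,0,1,15,-40,0,0,1,10,-40,0,0,1,0,0,0,0,1,0,0,0,0,1,0,0,0,0,1]

```text
clock: 2.65
eef_pos: [532.5, -336.5, 351.0]
eef_rot: [3.141, 0.0, 1.572]
wrist_force: [0.0, -0.2, 0.6]
finger_gap: 0.7
finger_force: 0.0
```

Run:
```python
from h import *
im,d,ci=look("wrist");P=cloud(d,ci);cv2.imwrite("pics/w2.png",im);np.savez("w2.npz",im=im,d=d,P=P)
print(manip.read_state()["eef_pos"])
ok=(d>0)
for lo,hi in((28,36),(46,53),(124,133)):
    m=(ok&(P[...,2]>lo)&(P[...,2]<hi)&(np.abs(P[...,0]-540)<180)&(np.abs(P[...,1]+210)<160)).astype(np.uint8)
    n,l,st,c=cv2.connectedComponentsWithStats(m)
    for i in range(1,n):
        if st[i,4]>150:
            q=P[l==i][:,:2].astype(np.float32);print(lo,st[i],cv2.minAreaRect(q),np.median(P[l==i][:,2]))
```

```text
[ 532.63380281 -336.48853557  351.08568929]
28 [ 291  117   81   57 4149] ((553.1292114257812, -308.6121826171875), (76.20108032226562, 112.36972045898438), 87.14605712890625) 31.90259937665246
46 [  254    73   162   118 13005] ((553.806396484375, -295.77191162109375), (157.53216552734375, 212.78099060058594), 87.22978210449219) 49.88449122995428
124 [ 235   57  208  149 3656] ((553.8786010742188, -291.8634338378906), (166.70094299316406, 229.2406463623047), 87.21574401855469) 129.7136279014721
```

View pics/w2.png

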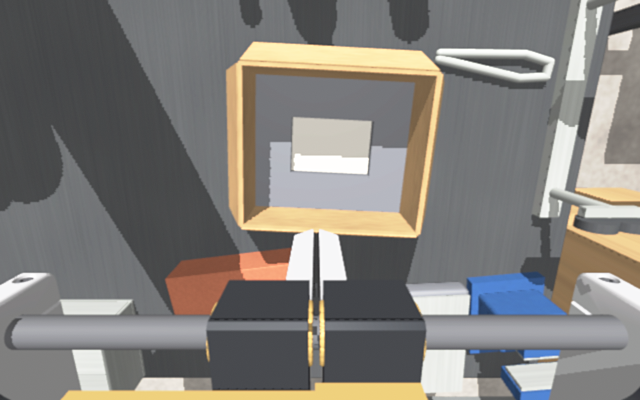

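The cut-out is fully visible, centred at (331,146). It measures 76.2 x 112.4 mm at z 32, so its size checks out. Its centre is (553.1,-308.6) and its yaw is -0.050. Next I'll look at the carton.

Emit:
step_arm:
  series: [-3,47,0,0,1,-3,47,0,0,1,-3,47,0,0,1,-3,47,0,0,1,-3,47,0,0,1,-3,47,0,0,1,-3,47,0,0,1,-3,47,0,0,1,-3,47,0,0,1,-3,47,0,0,1,-3,47,0,0,1,-3,45,0,0,1,0,0,0,0,1,0,0,0,0,1]

```text
clock: 4.45
eef_pos: [496.5, 224.6, 350.7]
eef_rot: [3.141, 0.0, 1.572]
wrist_force: [0.2, -0.5, -0.0]
finger_gap: -0.1
finger_force: 0.0
```

```bash
cat > car.py <<'E'
from h import *
import sys
im,d,ci=look("wrist");P=cloud(d,ci);cv2.imwrite(sys.argv[1],im)
s=manip.read_state();print(s["clock"],s["eef_pos"].round(1),s["eef_rot"].round(3))
h=cv2.cvtColor(im,cv2.COLOR_BGR2HSV);br=(d>0)&(h[...,1]>60)&(h[...,2]>60)&(np.hypot(P[...,0]-497,P[...,1]-259)<90)
c0=np.array([497.5,259.5]);a=-0.232
for lo,hi in((55,69),(66,70),(69,74),(74,80),(80,86),(86,92),(92,97),(97,104)):
    q=P[br&(P[...,2]>lo)&(P[...,2]<hi)][:,:2]
    if len(q)<20: continue
    r=(q-c0)@np.array([[np.cos(a),-np.sin(a)],[np.sin(a),np.cos(a)]])
    print(lo,hi,len(q),np.percentile(r,[.5,99.5],axis=0).round(1).tolist(),cv2.minAreaRect(q.astype(np.float32)))
E
python3 car.py pics/w3.png
```

```text
4.5 [496.6 224.2 350.7] [3.141 0.    1.571]
55 69 536 [[-47.9, -29.2], [48.7, 30.7]] ((498.1211853027344, 260.1329345703125), (59.985050201416016, 97.06797790527344), 76.9617919921875)
66 70 538 [[-48.3, -29.2], [48.8, 30.8]] ((497.6273193359375, 260.28533935546875), (60.059120178222656, 98.09900665283203), 76.9617919921875)
69 74 513 [[-50.5, -30.7], [49.4, 32.4]] ((496.934326171875, 260.4464416503906), (63.47892379760742, 100.88794708251953), 76.55377960205078)
74 80 575 [[-53.4, -33.7], [50.5, 35.5]] ((496.0363464355469, 260.9606018066406), (69.70956420898438, 104.48546600341797), 77.2298812866211)
80 86 641 [[-56.8, -36.8], [51.5, 39.0]] ((495.67730712890625, 261.05145263671875), (76.64054870605469, 110.61904907226562), 77.42564392089844)
86 92 611 [[-60.0, -39.5], [52.3, 42.5]] ((492.61444091796875, 262.3738708496094), (82.89083862304688, 115.651123046875), 77.17289733886719)
92 97 739 [[-63.6, -44.7], [55.8, 47.9]] ((494.17071533203125, 261.6940612792969), (92.88233947753906, 120.03704833984375), 77.09231567382812)
97 104 348 [[-46.5, -44.7], [56.1, 47.6]] ((502.33172607421875, 259.8959045410156), (92.44487762451172, 103.23584747314453), 76.98289489746094)
```

View pics/w3.png

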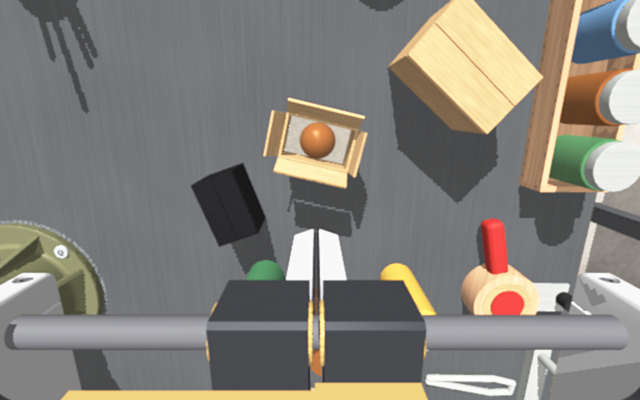

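The wrist view shows the carton with all flaps open at (318,142), the black one at (230,205) and the larger one at (465,70). The carton's walls measure 60 x 97 mm, with centre (498,260.2) and yaw -0.228. I'll start at its +x end.

Emit:
step_arm:
  series: [9,2,-16,0.149,1,9,2,-16,0.149,1,9,2,-16,0.149,1,9,2,-16,0.149,1,9,2,-16,0.149,1,9,2,-16,0.149,1,9,2,-16,0.149,1,9,2,-16,0.149,1,9,2,-16,0.15,1,0,0,-25,0,1,0,0,-25,0,1,0,0,-25,0,1,0,0,-20,0,1,0,0,0,0,1,0,0,0,0,1]

```text
clock: 6.38
eef_pos: [578.3, 242.4, 112.6]
eef_rot: [3.141, 0.001, 2.913]
wrist_force: [0.2, -1.1, -0.2]
finger_gap: 0.6
finger_force: 0.0
```

Emit:
step_arm:
  series: [-6,1.4,-3,0,1,-9,2.1,0,0,1,-9,2.1,0,0,1,-9,2.1,0,0,1,-9,2.1,0,0,1,-7,1.6,0,0,1,0,0,-5,0,1,0,0,-4,0,1,0,0,0,0,1,0,0,0,0,1]

```text
clock: 7.62
eef_pos: [528.9, 254.1, 99.3]
eef_rot: [-3.142, -0.0, 2.914]
wrist_force: [-0.9, -0.9, -0.5]
finger_gap: 0.5
finger_force: 0.0
```

Emit:
step_arm:
  series: [0,0,-2,0,1,0,0,0,0,1,0,0,20,0,1,0,0,25,0,1,0,0,0,0,1,-29,6.7,0,0,1,-29,6.7,0,0,1,-29,6.7,0,0,1,-28,6.6,0,0,1,0,0,0,0,1,0,0,-17,0,1,0,0,-17,0,1,0,0,0,0,1,0,0,0,0,1]

```text
clock: 9.38
eef_pos: [414.3, 280.9, 108.7]
eef_rot: [3.141, 0.0, 2.914]
wrist_force: [-0.3, -0.3, -1.0]
finger_gap: 0.3
finger_force: 0.0
```

Run:
```python
from h import *
ex=np.array([.9742,-.2256]);ey=np.array([.2256,.9742])
for n in("side","scene"):
    im,d,ci=look(n);P=cloud(d,ci);h=cv2.cvtColor(im,cv2.COLOR_BGR2HSV)
    q=P[...,:2]-np.array([498,260.2]);r=np.stack([q@ex,q@ey],-1)
    m=(h[...,1]>60)&(h[...,2]>60)&(abs(r[...,0]-35)<30)&(abs(r[...,1])<22)&(P[...,2]>20)
    print(n,m.sum(),np.percentile(P[m][:,2],[5,25,50,75,95,99]).round(1))
    cv2.imwrite(f"pics/{n}2.png",cv2.resize(im[120:320,240:480],None,fx=3,fy=3) if n=="side" else im)
```

```text
side 131 [51.5 70.6 72.3 73.8 76.4 77.7]
scene 183 [23.  38.6 56.7 71.2 74.  75.8]
```

View pics/side2.png

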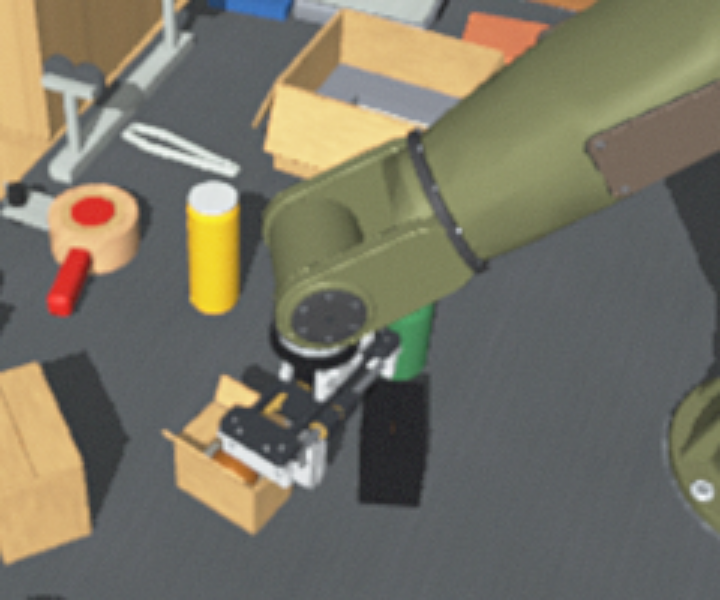

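Emit:
step_arm:
  series: [9,-2.1,0,0,1,9,-2.1,0,0,1,9,-2.1,0,0,1,9,-2.1,0,0,1,9,-2.1,0,0,1,9,-2.1,0,0,1,0,0,0,0,1,0,0,-4,0,1,0,0,-4,0,1,0,0,-3,0,1,0,0,0,0,1,0,0,0,0,1]

```text
clock: 10.98
eef_pos: [467.6, 268.3, 97.3]
eef_rot: [-3.142, -0.0, 2.914]
wrist_force: [-0.2, -0.5, -0.1]
finger_gap: 0.2
finger_force: 0.0
```

Emit:
step_arm:
  series: [0,0,20,0,1,0,0,35,0,1,15,-3.5,40,0,1,18,-4,40,0,1,18,-4,40,0,1,17,-4,27,0,1,0,0,0,0,1,0,0,0,0,1]

```text
clock: 11.98
eef_pos: [535.1, 252.8, 298.0]
eef_rot: [-3.141, -0.002, 2.914]
wrist_force: [0.2, 0.7, 0.0]
finger_gap: 0.6
finger_force: 0.0
```

```bash
cat > flap.py <<'E'
from h import *
import sys
im,d,ci=look("wrist");P=cloud(d,ci);cv2.imwrite(sys.argv[1],im)
s=manip.read_state();print(s["clock"],s["eef_pos"].round(1))
h=cv2.cvtColor(im,cv2.COLOR_BGR2HSV);m0=(d>0)&(h[...,1]>60)&(h[...,2]>60)
a=-.2276;q=P[...,:2]-np.array([498,260.2]);R=np.array([[np.cos(a),-np.sin(a)],[np.sin(a),np.cos(a)]])
r=q@R;z=P[...,2]
w=P[m0&(abs(r[...,0])<75)&(abs(r[...,1])<60)&(z>30)&(z<66)][:,:2]
if len(w)>30: print("walls",len(w),cv2.minAreaRect(w.astype(np.float32)))
for nm,ax,sg,H in(("ea",0,1,48),("eb",0,-1,48),("sa",1,1,30),("sb",1,-1,30)):
    o=1-ax;m=m0&(abs(r[...,o])<20)&(z>60)&(z<110)&(sg*r[...,ax]>H-27)&(sg*r[...,ax]<H+25)
    x=sg*r[...,ax][m];zz=z[m]
    print(nm,m.sum(),[(b,np.round(np.median(zz[(x>b)&(x<=b+6)]),1)) for b in range(H-27,H+25,6) if ((x>b)&(x<=b+6)).sum()>3])
m=m0&(abs(r[...,0])<70)&(abs(r[...,1])<50)&(z>67)&(z<80)
if m.sum(): print("top",m.sum(),cv2.minAreaRect(P[m][:,:2].astype(np.float32)))
E
python3 flap.py pics/w4.png
```

```text
12.025 [535.  252.9 298. ]
walls 1192 ((500.9359130859375, 259.0249938964844), (54.19533157348633, 39.12257766723633), 77.02818298339844)
ea 765 [(21, np.float64(72.0)), (27, np.float64(71.7)), (33, np.float64(71.7)), (39, np.float64(71.9)), (45, np.float64(72.0))]
eb 841 [(21, np.float64(71.8)), (27, np.float64(71.9)), (33, np.float64(72.0)), (39, np.float64(71.9)), (45, np.float64(71.8))]
sa 797 [(3, np.float64(71.4)), (9, np.float64(71.9)), (15, np.float64(71.8)), (21, np.float64(67.1)), (27, np.float64(72.8)), (33, np.float64(83.8)), (39, np.float64(94.0)), (45, np.float64(96.5))]
sb 771 [(3, np.float64(71.7)), (9, np.float64(71.6)), (15, np.float64(71.7)), (21, np.float64(71.8)), (27, np.float64(70.2)), (33, np.float64(83.2)), (39, np.float64(95.1)), (45, np.float64(97.2))]
top 3533 ((498.6285095214844, 260.0154724121094), (69.97444152832031, 95.3748550415039), 76.94335174560547)
```

View pics/w4.png

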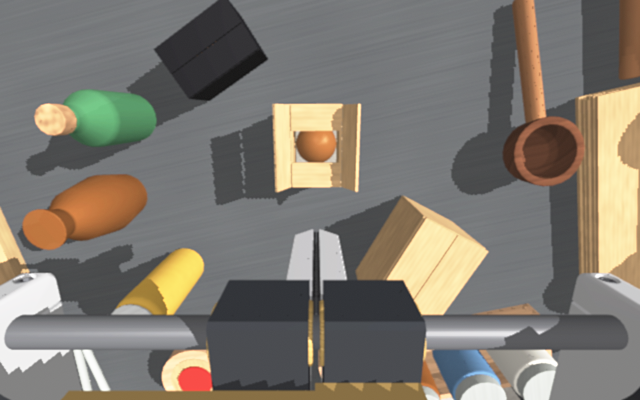

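All clear in the wrist view: both end flaps are shut, meeting around the paperweight at (316,145), with z 72 across. The side flaps still stand open at the left (275) and right (358) edges, and the carton hasn't moved. Next is side flap a.

Emit:
step_arm:
  series: [-4,16,-20,0,1,-4,16,-20,0,1,-4,16,-20,0,1,-4,16,-20,0,1,-4,17,-20,0,1,0,0,-25,0,1,0,0,-25,0,1,0,0,-22,0,1,0,0,-15,0,1,0,0,0,0,1,0,0,0,0,1]

```text
clock: 13.4
eef_pos: [516.1, 334.1, 113.2]
eef_rot: [3.141, 0.001, 2.914]
wrist_force: [-0.0, 0.5, 0.3]
finger_gap: 0.3
finger_force: 0.0
```

Emit:
step_arm:
  series: [-1.9,-8,0,0,1,-1.9,-8,0,0,1,-1.9,-8,0,0,1,-1.9,-8,0,0,1,-1.8,-8,0,0,1,-1.8,-8,0,0,1,-1.8,-8,0,0,1,0,0,0,0,1,0,0,-4,0,1,0,0,-3,0,1,0,0,0,0,1,0,0,0,0,1]

```text
clock: 14.9
eef_pos: [502.8, 277.9, 105.4]
eef_rot: [-3.142, -0.0, 2.914]
wrist_force: [-0.7, 0.6, -0.1]
finger_gap: 0.6
finger_force: 0.0
```

Emit:
step_arm:
  series: [0,0,-3,0,1,0,0,-2.5,0,1,0,0,0,0,1,0,0,0,0,1]

```text
clock: 15.4
eef_pos: [502.8, 277.8, 100.3]
eef_rot: [3.141, 0.0, 2.914]
wrist_force: [-1.6, -1.6, 5.3]
finger_gap: 0.4
finger_force: 2.7
```

Emit:
step_arm:
  series: [0,0,20,0,1,0,0,25,0,1,0,0,0,0,1,-5.5,-23,0,0,1,-5.5,-23,0,0,1,-5.5,-23,0,0,1,-5.5,-23,0,0,1,0,0,0,0,1,0,0,-18,0,1,0,0,-16,0,1,0,0,0,0,1,0,0,0,0,1]

```text
clock: 16.9
eef_pos: [480.9, 186.1, 111.1]
eef_rot: [3.142, 0.0, 2.914]
wrist_force: [0.9, -0.4, 0.1]
finger_gap: 0.7
finger_force: 0.0
```

Emit:
step_arm:
  series: [1.9,8,0,0,1,1.9,8,0,0,1,1.9,8,0,0,1,1.9,8,0,0,1,1.8,8,0,0,1,1.8,8,0,0,1,1.8,8,0,0,1,0,0,0,0,1,0,0,-4,0,1,0,0,-3,0,1,0,0,0,0,1,0,0,0,0,1]

```text
clock: 18.4
eef_pos: [493.7, 241.7, 103.9]
eef_rot: [-3.141, -0.0, 2.914]
wrist_force: [-0.3, 1.1, -0.4]
finger_gap: 0.3
finger_force: 0.0
```

Emit:
step_arm:
  series: [0,0,-2,0,1,0,0,-2,0,1,0,0,0,0,1,0,0,0,0,1]

```text
clock: 18.9
eef_pos: [493.9, 241.9, 100.3]
eef_rot: [3.141, 0.0, 2.914]
wrist_force: [-1.6, 0.6, 6.7]
finger_gap: 0.8
finger_force: 2.7
```

Emit:
step_arm:
  series: [0,0,30,0,1,8,2,40,0,0,12,2,45,0,0,12,3,45,0,0,11,3,38,0,0,0,0,0,0,0,0,0,0,0,0]

```text
clock: 19.77
eef_pos: [536.4, 251.7, 296.6]
eef_rot: [-3.141, -0.001, 2.914]
wrist_force: [0.2, 1.0, -0.3]
finger_gap: 57.0
finger_force: 0.0
```

```bash
python3 flap.py pics/w5.png
```

```text
19.825 [536.3 251.6 296.4]
walls 32 ((500.1998291015625, 259.1665344238281), (0.005139827728271484, 38.44002914428711), 76.91287231445312)
ea 743 [(21, np.float64(74.9)), (27, np.float64(74.8)), (33, np.float64(74.7)), (39, np.float64(74.8)), (45, np.float64(75.0))]
eb 897 [(21, np.float64(74.8)), (27, np.float64(74.9)), (33, np.float64(74.9)), (39, np.float64(74.9)), (45, np.float64(74.5))]
sa 791 [(3, np.float64(74.8)), (9, np.float64(74.9)), (15, np.float64(74.8)), (21, np.float64(74.9)), (27, np.float64(74.7))]
sb 816 [(3, np.float64(74.9)), (9, np.float64(75.0)), (15, np.float64(74.9)), (21, np.float64(74.8)), (27, np.float64(74.8))]
top 4324 ((497.986328125, 259.7242431640625), (59.96609115600586, 95.29975891113281), 76.98600006103516)
```

View pics/w5.png

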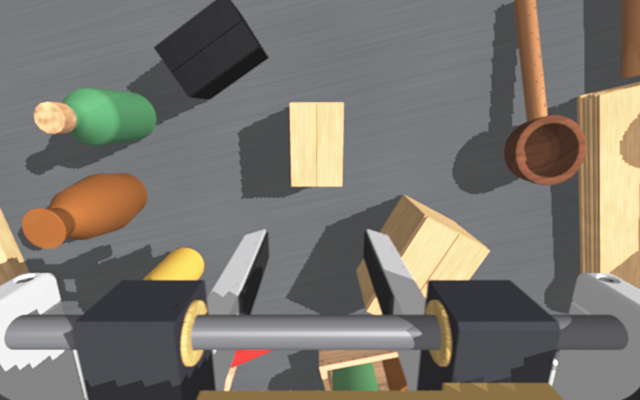

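The carton is fully shut in the wrist view at (316,144). Its top is flat at 75 mm and 60 x 95 mm, and its centre is (498,259.7).

Emit:
step_arm:
  series: [-9.6,2,-20,0,0,-9.6,2,-20,0,0,-9.6,2,-20,0,0,-9.6,2,-20,0,0,0,0,0,0,0,0,0,-27,0,0,0,0,-27,0,0,0,0,-27,0,0,0,0,0,0,0,0,0,0,0,0]

```text
clock: 21.08
eef_pos: [499.0, 260.0, 138.3]
eef_rot: [3.141, 0.001, 2.914]
wrist_force: [0.1, -0.4, 0.1]
finger_gap: 93.9
finger_force: 0.0
```

Emit:
step_arm:
  series: [-0.8,0,-27,0,0,0,0,-27,0,0,0,0,-28,0,0,0,0,0,0,0,0,0,0,0,0,0,0,0,0,0.3,0,0,0,0,0.4,0,0,0,0,0.6,0,0,0,0,0.6,0,0,0,0,0.6,0,0,0,0,0.6,0,0,0,0,0.6]
  squeeze: 25

```text
clock: 22.58
eef_pos: [497.7, 260.0, 55.2]
eef_rot: [3.141, 0.0, 2.914]
wrist_force: [0.0, 3.1, 4.1]
finger_gap: 59.6
finger_force: 25.0
```

Emit:
step_arm:
  series: [0,0,6,0,0.6,0,0,14,0,0.6,0,0,25,0,0.6,0,0,30,0,0.6,0,0,35,0,0.6,0,0,35,0,0.6,0,0,30,0,0.6,0,0,20,0,0.6,0,0,5,0,0.6,0,0,0,0,0.6,0,0,0,0,0.6]

```text
clock: 23.95
eef_pos: [497.3, 259.6, 253.9]
eef_rot: [-3.141, -0.001, 2.914]
wrist_force: [-0.2, -0.1, -4.9]
finger_gap: 59.8
finger_force: 25.0
```

Emit:
step_arm:
  series: [2.8,-10,0,0.009,0.6,2.8,-20,0,0.009,0.6,2.8,-32,0,0.009,0.6,2.8,-32,0,0.009,0.6,2.8,-32,0,0.009,0.6,2.8,-32,0,0.009,0.6,2.8,-32,0,0.009,0.6,2.8,-32,0,0.009,0.6,2.8,-32,0,0.009,0.6,2.8,-32,0,0.009,0.6,2.8,-32,0,0.009,0.6,2.8,-32,0,0.009,0.6,2.8,-32,0,0.009,0.6,2.8,-32,0,0.009,0.6,2.8,-32,0,0.009,0.6,2.8,-32,0,0.009,0.6,2.8,-32,0,0.009,0.6,2.8,-32,0,0.009,0.6,2.8,-18,0,0.008,0.6,2.8,-8,0,0.008,0.6]

```text
clock: 26.45
eef_pos: [553.4, -309.0, 254.5]
eef_rot: [3.141, -0.001, 3.092]
wrist_force: [0.1, 0.5, -4.5]
finger_gap: 60.0
finger_force: 25.0
```

Emit:
step_arm:
  series: [0,0,0,0,0.6,0,0,0,0,0.6,0,0,0,0,0.6]

```text
clock: 26.82
eef_pos: [553.7, -307.5, 255.2]
eef_rot: [-3.142, 0.0, 3.093]
wrist_force: [0.5, 0.4, -5.5]
finger_gap: 59.9
finger_force: 25.0
```

```bash
cat > fin.py <<'E'
from h import *
import sys
s=manip.read_state();print(s["clock"],s["eef_pos"].round(1),s["eef_rot"].round(3))
zt=s["eef_pos"][2]-55.2
for n in("scene","side"):
    im,d,ci=look(n);P=cloud(d,ci);h=cv2.cvtColor(im,cv2.COLOR_BGR2HSV);cv2.imwrite(f"pics/{n}_{sys.argv[1]}.png",im)
    b=(d>0)&(h[...,1]>60)&(h[...,0]>8)&(h[...,0]<30)&(h[...,2]>60)&(np.hypot(P[...,0]-553,P[...,1]+309)<75)
    for lo,hi in((10,66),(69,80)):
        m=b&(P[...,2]>zt+lo)&(P[...,2]<zt+hi);q=P[m]
        if len(q)>10: print(n,lo,len(q),q.min(0).round(),q.max(0).round(),cv2.minAreaRect(q[:,:2].astype(np.float32)))
    q=P[b&(P[...,2]>zt-12)&(P[...,2]<zt+80)]
    if len(q): print("z lo/hi - bottom",(np.percentile(q[:,2],[1,99])-zt).round(1))
E
python3 fin.py up
```

```text
26.825 [ 553.7 -307.5  255.2] [-3.142  0.     3.093]
scene 10 325 [ 506. -341.  210.] [ 606. -277.  266.] ((563.8179321289062, -298.0650634765625), (58.36838912963867, 101.77323150634766), 70.5992202758789)
scene 69 372 [ 503. -339.  269.] [ 605. -278.  279.] ((553.6312255859375, -308.0591125488281), (59.10232925415039, 101.86139678955078), 88.30032348632812)
z lo/hi - bottom [ 1.8 77.8]
side 10 376 [ 501. -336.  210.] [ 603. -271.  266.] ((541.9664306640625, -286.0936584472656), (113.70407104492188, 53.9309196472168), 27.045703887939453)
side 69 178 [ 504. -340.  269.] [ 599. -273.  279.] ((551.1123046875, -307.7265319824219), (67.20114135742188, 93.37708282470703), 86.64810943603516)
z lo/hi - bottom [ 1.3 78.6]
```

Emit:
step_arm:
  series: [-0.5,-0.8,-8,0,0.6,0,0,-15,0,0.6,0,0,-20,0,0.6,0,0,-20,0,0.6,0,0,-20,0,0.6,0,0,-18,0,0.6,0,0,-14,0,0.6,0,0,-10,0,0.6,0,0,-6,0,0.6,0,0,-3,0,0.6,0,0,0,0,0.6,0,0,0,0,0.6,0,0,0,0,0.6,0,0,0,0,0.6]

```text
clock: 28.68
eef_pos: [553.1, -309.1, 121.1]
eef_rot: [-3.141, 0.0, 3.092]
wrist_force: [-0.1, -0.5, -4.4]
finger_gap: 59.6
finger_force: 25.0
```

```bash
python3 fin.py down
```

```text
28.675 [ 553.1 -309.1  121.1] [-3.141  0.     3.092]
scene 10 246 [ 508. -342.   81.] [ 605. -279.  132.] ((564.1370849609375, -299.646728515625), (57.464054107666016, 97.84242248535156), 70.75890350341797)
scene 69 363 [ 502. -340.  135.] [ 604. -280.  146.] ((552.5734252929688, -309.7398681640625), (59.37521743774414, 101.5066909790039), 88.45463562011719)
z lo/hi - bottom [16.1 78.4]
side 10 280 [ 502. -337.   77.] [ 602. -271.  132.] ((540.326904296875, -287.022216796875), (112.5003662109375, 54.927467346191406), 27.627649307250977)
side 69 155 [ 502. -343.  135.] [ 600. -271.  146.] ((550.4237670898438, -309.61248779296875), (71.50733947753906, 96.30610656738281), 86.71525573730469)
z lo/hi - bottom [12.2 79.3]
```

View pics/scene_down.png

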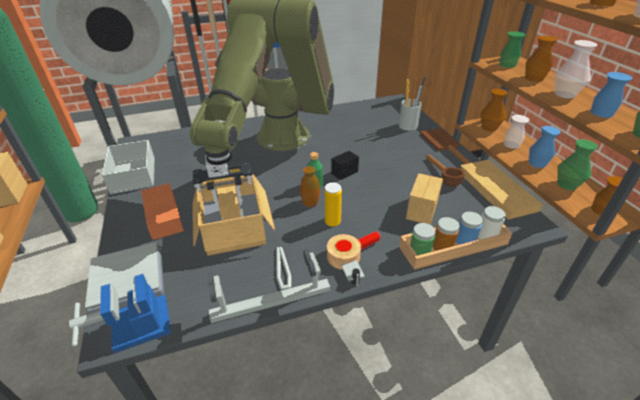

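The picture shows the shut carton held inside the shipping box at about (230,205). The vase, flask and can are undisturbed at (310–333,170–205). The measured centre is within about 2 mm of the nest and the underside is about 16 mm above the foam.

```bash
python3 -c "
from cell import manip
print(manip.sign_off())"
```

```text
the job is handed in; nothing more can be done
None
```

The job is handed in at about 29 s on the clock: the shut carton is held about 16 mm above the foam, within about 2 mm of the cut-out's centre by the cameras, and the bystanders look undisturbed; the sign-off gave no verdict.

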